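# Pack the clamp case in layers

## Robot

A 6-joint arm with a two-finger parallel gripper is mounted at the origin on the work surface. World frame = base frame: x ahead of the robot, y to its left, z up, the work surface at z = 0. Lengths are in mm, angles in rad, forces in N, time in s.
With the tool pointing down it reaches from about 375 to 975 mm from the base axis. Payload 3.8 kg.
Tool frame: the origin (TCP) lies on the centre line of the jaws, within the pads' length; the fingertips stand 22 mm ahead of it and the grasp point (between the pads) lies 3 mm ahead of it (env.tip_extent is the z of the fingertips in the tool frame, in mm); z points along the fingers, y is the line along which they close (so a half turn about z gives the same grasp; the last joint's range is limited). The gripper opens to 88 mm and grips with 3 to 60 N. Pads are 18 mm wide; open, the fingers measure 123 mm over their backs; the gripper's body (75 mm by 187 mm) begins 45 mm behind the grasp point.
Start: joints at [-1.139, 0.264, 1.604, -0, 1.274, -0.037], TCP at [304.97, -602.172, 260.706] pointing down, gripper open.
Joint ranges: [-2.63, 2.63], [-0.94, 2.18], [0.31, 2.57], [-1.31, 4.45], [0, 2.66], [-2.55, 2.55]. Speed limits (rad/s): [2.57, 2.57, 3.14, 3.14, 3.14, 3.14].

## Interface

Orientations are given as a unit quaternion [x, y, z, w].
In Python, from station import env gives the robot as it stands.
- The arm moves only by the tool carry_out, never from a script. Its argument "series" is a list of rows, each a list of 7 numbers: the shift along the tool's x, y, z in m, then the turn, a rotation vector about the tool's x, y, z in degrees, then the closure, from -1 (fully open) to 1 (shut). In form: [[dx, dy, dz, ax, ay, az, jaw], ...]. A call has 1 to 12 rows; each row is the pose to reach, as a shift and turn from the pose commanded when the call began, along the tool's axes at that moment; what a row does not reach only later rows make up. A row lasts 1/10 s, in which the tool goes at most 50 mm and 8.59 degrees, less where a joint would pass 70% of its speed; a pose out of reach is approached as far as the arm can. A call with a gripper value outside its range is refused whole. The fingers move at their own pace and stop on an object; "grip_force" is the grip in N (left out, the last holds). Time passes only in rows, so rows that repeat a pose let the fingers close. It gives the time, the measured TCP pose, the force, the opening and the grip force at its end, in the units of the state.
- env.state(): the state, without advancing time (a new reading comes with each control period).
- env.camera(name): name is "side" or "top"; returns a dict with "frame" (400x640x3 uint8, red, green, blue), "fov_y" (degrees; the focal length in pixels is half the picture's height over the tangent of half this angle, whatever the lens; pixels are square), "cx", "cy" (the principal point, pixels), "cam_to_world" (4x4, takes a point from camera to world coordinates). Camera axes: x right, y up, looking along -z (the intrinsics and any distortion apply to the point x, -y, -z); pixel columns grow to the right and rows downward; lengths in mm; the calibration is good to about 2 mm. A picture is of the moment at which its call begins. There is no depth.
- env.sign_off(): hands the job in; it is judged then, once.
Trained networks look in a picture, given as the dict that the camera call returned (one of the last four; its "shot" number tells which), for a name from the list of things; names that differ only in an ending like _2 or _b are one class to them, and where a whole thing is asked for, a point or a joint stands for the part that bears it (a point fixed in the world has none). Each returns a list of dicts, best first, with "conf" (0 to 1); they miss things now and then, are a little off and sometimes report something else, mostly with a low value. They report only what shows in the picture. A call takes as long as a camera call. They do not tell look-alikes from the thing itself.
- env.masks_of(picture, query): "pixels" (400x640 bool, what is visible of it) and "centre" ([column, row] as shares, 0 to 1, of the picture: columns of its width, rows of its height, amid what is visible of it).
- env.tip_of(picture, query): "centre" ([column, row] as shares, 0 to 1, of the picture: columns of its width, rows of its height: a listed point, or the origin of a listed thing).
The state is a dict: "clock": time; "joint_positions": joint angles; "dq": joint speeds; "joint_torque": joint torques, N m; "tool_pos": TCP position; "tcp_rot": TCP orientation; "ft_force": force on the tool from outside, world axes, zero at the start; "ft_torque": the same for the moment, N m; "width": finger opening in mm; "grip_force": force on a finger pad.
Only numpy, scipy, OpenCV 4.12 (cv2) and the standard library are available. Lean on these libraries where they do the work, as an engineer would, in place of code of your own. Each camera call takes 0.05 s, during which the arm holds its last target. There are 200 camera calls.

## Task

Pack the grey clamp case in layers: first lay the long steel bar flat along the narrow bay and the square aluminium block flat in the wide bay, then lower the divider plate into the case, handle up, until it sits level on the four corner posts. Finally stand the two plain star knobs upright (metal hub down) on the divider, clear of its handle: the large one on the side of the wide bay, the small one on the side of the narrow bay. Leave the knob with the threaded stud where it is, and let go of everything.

Things in the scene. Friction and masses are not known exactly. Their poses are not given: they have to be found in the camera images.
- case: Open-topped grey metal case, fixed to the bench, at any yaw. Origin: centre of its underside. Inside 190 mm (x) by 130 mm (y), walls and floor 6 mm thick, rim 65 mm above the bench. A partition (4 mm thick, top at 30 mm) along y at x = -13 mm leaves a narrow bay (-x side) and a wide bay (+x side). Posts 16 mm square in the four inner corners, tops 38 mm above the bench, carry the divider.
- case_narrow (a point): Point in the centre of the narrow bay, on the case's inner floor (6 mm above the bench); axes as the case's. The bay is 80 mm along x and 130 mm along y (98 mm between the corner posts).
- case_wide (a point): Point in the centre of the wide bay, on the case's inner floor (6 mm above the bench); axes as the case's. The bay is 106 mm along x and 130 mm along y.
- bar_c (a point): Centre of the long steel clamp bar, 90 mm (its x) by 24 mm (its y) by 26 mm tall, two dark screw heads on top, 0.4 kg; lies flat on the bench, half its height is 13 mm.
- block_c (a point): Centre of the square aluminium clamp block, 46 mm by 46 mm by 28 mm tall, one dark bore in the middle of its top, about 0.16 kg; lies flat on the bench.
- divider_grip (a point): Centre of the divider's handle, 26 mm above the plate's underside. The divider: flat aluminium plate 180 (x) by 120 (y) by 6 mm, lying on the bench; black upright handle in its middle, 12 mm thick (x), 60 mm long (y), rising 40 mm above the plate. Same after half a turn. About 0.28 kg. It fits in the case with 5 mm to spare all round, long side along the case's x.
- knob_large_c (a point): Centre of the large plain black star knob, 17 mm above its underside: eight-lobed head 56 mm across, 22 mm tall, wide bright steel disc set in its top, over a steel hub 35 mm across, 12 mm tall; 34 mm tall in all, standing on its hub. About 0.09 kg. Lobes lie on its x and y axes and midway between.
- knob_small_c (a point): Centre of the small plain black star knob, 17 mm above its underside: eight-lobed head 38 mm across, 22 mm tall, wide bright steel disc set in its top, over a steel hub 24 mm across, 12 mm tall; 34 mm tall in all, standing on its hub. About 0.045 kg. Lobes lie on its x and y axes and midway between.
- knob_stud_c (a point): Not to be packed: black star knob 46 mm across lying head down with a threaded steel stud (12 mm thick) pointing straight up to 70 mm above the bench; this point is the centre of its 22 mm tall head, 11 mm above the bench. Leave it standing where it is.
Mind the look-alikes: they are no part of the job. Of the things shaped like the part that bears divider_grip, the aluminium one is meant.

How it is judged (in metres and radians):
On the way, in this order (a step that is already met when the one before it is completed fails the run):
1. the bar lies flat in the narrow bay and the block flat in the wide bay, both released (x of bar_c in the frame of case between -0.083 and -0.027 m and y of bar_c in the frame of case between -0.022 and 0.022 m and z of bar_c in the frame of case between 0.015 and 0.023 m and angle between each of bar_c, block_c's own z axis and vertical below 0.08 rad and x of block_c in the frame of case between 0.01 and 0.074 m and y of block_c in the frame of case between -0.043 and 0.043 m and z of block_c in the frame of case between 0.016 and 0.024 m and contact force between each of bar, block and the fingers below 0.2 N), for 0.2 s.
2. the divider sits level on the corner posts, released, with bar and block beneath it (x of bar_c in the frame of case between -0.083 and -0.027 m and y of bar_c in the frame of case between -0.022 and 0.022 m and z of bar_c in the frame of case between 0.015 and 0.023 m and angle between each of bar_c, block_c, divider_grip's own z axis and vertical below 0.08 rad and x of block_c in the frame of case between 0.01 and 0.074 m and y of block_c in the frame of case between -0.043 and 0.043 m and z of block_c in the frame of case between 0.016 and 0.024 m and x of divider_grip in the frame of case between -0.008 and 0.008 m and y of divider_grip in the frame of case between -0.008 and 0.008 m and z of divider_grip in the frame of case between 0.06 and 0.068 m and contact force between divider and the fingers below 0.2 N), for 0.2 s.
At the end, for the whole second after the job is handed in: Bar flat in the narrow bay, block flat in the wide bay, divider level on the posts (centred within 8 mm), large knob upright on it on the wide side, small knob on the narrow side; heights within 4 mm, tilts under 0.08 rad; all released and at rest (x of bar_c in the frame of case between -0.083 and -0.027 m and y of bar_c in the frame of case between -0.022 and 0.022 m and z of bar_c in the frame of case between 0.015 and 0.023 m and angle between each of bar_c, block_c, divider_grip, knob_large_c, knob_small_c's own z axis and vertical below 0.08 rad and x of block_c in the frame of case between 0.01 and 0.074 m and y of block_c in the frame of case between -0.043 and 0.043 m and z of block_c in the frame of case between 0.016 and 0.024 m and x of divider_grip in the frame of case between -0.008 and 0.008 m and y of divider_grip in the frame of case between -0.008 and 0.008 m and z of divider_grip in the frame of case between 0.06 and 0.068 m and x of knob_large_c in the frame of case between 0.027 and 0.072 m and y of knob_large_c in the frame of case between -0.042 and 0.042 m and z of knob_large_c in the frame of case between 0.057 and 0.065 m and x of knob_small_c in the frame of case between -0.082 and -0.018 m and y of knob_small_c in the frame of case between -0.05 and 0.05 m and z of knob_small_c in the frame of case between 0.057 and 0.065 m and linear speed of each of bar, block, divider, knob_large, knob_small below 0.02 m/s); the robot touches nothing.
It fails at once if the knob with the threaded stud is moved more than 30 mm or knocked over (distance of knob_stud_c from where it was at the start of the episode above 0.03 m or angle between knob_stud_c's own z axis and vertical above 0.5 rad).
It also fails if it takes over 134 s, if anything falls off the work surface, if the arm or the gripper's body presses on something with over 40 N, if the wrist force passes 120 N, or if a joint passes its speed limit or range.

## Working session

There is one attempt and no reset: what is moved stays moved. The work goes in short steps, Python scripts to look and compute and a tool call to move; the robot and the scene stay as the last step left them, time stands still between calls to the robot, and variables do not carry over. Pictures are saved under pics/ and viewed, at most 14 in all, crops included, and the job is handed in when it is done.

Besides the shell and the picture viewer there is one more tool, called after "Call:" as name([rows], argument=value, ...), one row to a line, values as JSON. carry_out: Moves the arm, as the interface text tells. Its arguments: {"type":"object","properties":{"series":{"type":"array","items":{"type":"array","items":{"type":"number"}}},"grip_force":{"type":"number"}},"required":["series"]}

```bash
mkdir -p pics; ls
cat > h.py <<'E'
import numpy as np, cv2
from station import env
from scipy.spatial.transform import Rotation as R
def ray(p,c,r):
    f=p['frame'].shape[0]/2/np.tan(np.radians(p['fov_y'])/2)
    uv=np.array([[[float(c),float(r)]]])
    K=np.array([[f,0,p['cx']],[0,f,p['cy']],[0,0,1]])
    d=p.get('distortion',p.get('dist',None))
    x,y=cv2.undistortPoints(uv,K,np.zeros(5) if d is None else np.array(d,float))[0,0]
    M=np.array(p['cam_to_world']); v=M[:3,:3]@np.array([x,-y,-1]); return M[:3,3],v
def atz(p,c,r,z):
    o,v=ray(p,c,r); return (o+v*(z-o[2])/v[2])[:2]
def proj(p,P):
    f=p['frame'].shape[0]/2/np.tan(np.radians(p['fov_y'])/2)
    M=np.array(p['cam_to_world']); q=M[:3,:3].T@(np.array(P,float)-M[:3,3])
    return p['cx']+f*q[0]/-q[2], p['cy']-f*q[1]/-q[2]
def save(p,n): cv2.imwrite('pics/'+n,p['frame'][:,:,::-1])
E
python3 - <<'E'
from h import *
for n in ('top','side'):
    p=env.camera(n); save(p,n+'0.png'); print(n,{k:v for k,v in p.items() if k!='frame'})
    for q,z in dict(case=0,case_narrow=6,case_wide=6,bar_c=13,block_c=14,divider_grip=26,knob_large_c=17,knob_small_c=17,knob_stud_c=11).items():
        for d in env.tip_of(p,q)[:3]:
            c,r=d['centre'][0]*640,d['centre'][1]*400
            print(q,round(d['conf'],2),round(c),round(r),atz(p,c,r,z).round(1))
s=env.state();print(s)
E
```

```text
pics
top {'fov_y': 56.117957405603, 'cx': 316.9777478741457, 'cy': 199.20388488983056, 'cam_to_world': array([[ 2.34256250e-02,  9.98438437e-01, -5.07141792e-02,
         3.77115459e+02],
       [-9.99671796e-01,  2.39204101e-02,  9.17140401e-03,
         1.54967307e+01],
       [ 1.03701862e-02,  5.04826887e-02,  9.98671096e-01,
         1.19196487e+03],
       [ 0.00000000e+00,  0.00000000e+00,  0.00000000e+00,
         1.00000000e+00]]), 'shot': 1}
case 0.97 423 181 [ 503.4 -332.8]
case_narrow 0.64 439 171 [ 537.3 -383.1]
case_narrow 0.38 318 197 [445.4   0.7]
case_wide 0.9 411 190 [ 473.8 -292.8]
bar_c 0.58 393 140 [ 631.1 -231.9]
block_c 0.55 266 201 [426.6 165.3]
divider_grip 0.98 193 261 [236.1 382.4]
divider_grip 0.93 320 138 [627.6  -1.4]
divider_grip 0.9 405 267 [ 232.5 -272.1]
knob_large_c 0.66 372 195 [ 453.9 -169.1]
knob_large_c 0.3 319 137 [632.6   1.6]
knob_small_c 0.43 321 200 [433.5  -6.5]
knob_small_c 0.35 439 171 [ 536.7 -379.8]
knob_stud_c 0.58 254 137 [628.8 210.4]
knob_stud_c 0.3 261 202 [423.1 180.1]
side {'fov_y': 47.36734124995992, 'cx': 325.76063047298857, '
[... 826 characters left out ...]
k': 1.0, 'joint_positions': array([-1.13891202e+00,  2.63909353e-01,  1.60401301e+00, -2.38287776e-05,
        1.27369812e+00, -3.68962953e-02]), 'dq': array([ 0.00147843, -0.00021718,  0.00094126,  0.0007673 ,  0.00012421,
       -0.00102909]), 'joint_torque': array([ 1.34176284e-03, -5.02068222e+01, -3.57269418e+01,  7.30096246e-02,
        1.84066698e-02, -3.06398725e-06]), 'tool_pos': array([ 304.95372814, -602.17402296,  260.69237035]), 'tcp_rot': array([ 9.72655314e-01,  2.32253395e-01, -1.39021078e-05, -1.14136303e-05]), 'ft_force': array([ 1.11863888, -0.45937726,  0.54226444]), 'ft_torque': array([-0.01780088, -0.03750521,  0.04311032]), 'grip_force': 0.0, 'width': 88.2840002190798}
```

```bash
python3 -c "
import cv2
a=cv2.imread('pics/top0.png')[90:300,150:480];cv2.imwrite('pics/top0c.png',cv2.resize(a,None,fx=2.4,fy=2.4,interpolation=2))
a=cv2.imread('pics/side0.png')[120:390,180:460];cv2.imwrite('pics/side0c.png',cv2.resize(a,None,fx=2.2,fy=2.2,interpolation=2))"
```

```text
(no output)
```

View pics/top0c.png

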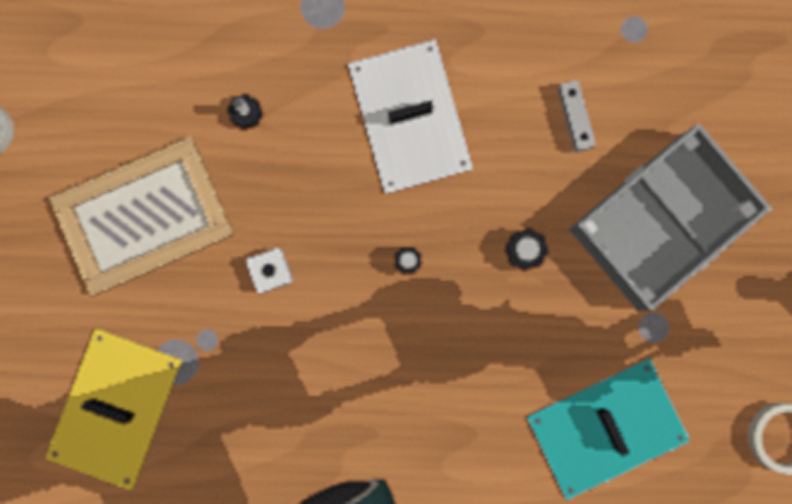

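View pics/side0c.png

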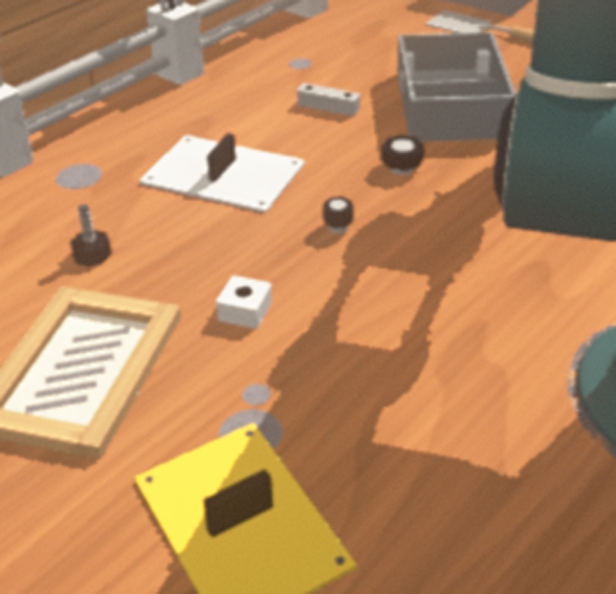

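The aluminium divider is the silver-white plate at top px (320,138). The yellow plate at (193,261) and the teal one at (405,267) are painted look-alikes. The bar is at (390,138), the block at (262,202), the small knob at (320,198), the large knob at (369,194) and the stud knob at (252,136). The case's wide bay is on the lower-left side in the top view. Next I fit models to the masks.

```bash
cat >> h.py <<'E'
from scipy.optimize import minimize
def box(lx,ly,z0,z1,cx=0,cy=0):
    return np.array([[cx+a*lx/2,cy+b*ly/2,z] for a in(-1,1) for b in(-1,1) for z in(z0,z1)])
def cyl(d,z0,z1):
    t=np.arange(24)*np.pi/12; return np.array([[d/2*np.cos(a),d/2*np.sin(a),z] for a in t for z in(z0,z1)])
MOD=dict(case=[box(202,142,0,65)],bar_c=[box(90,24,0,26)],block_c=[box(46,46,0,28)],
 divider_grip=[box(180,120,0,6),box(12,60,6,46)],knob_large_c=[cyl(35,0,12),cyl(54,12,34)],knob_small_c=[cyl(24,0,12),cyl(37,12,34)],
 knob_stud_c=[cyl(45,0,22),cyl(12,22,70)])
S=4
def render(p,parts,x,y,a,dz=0):
    im=np.zeros((400*S,640*S),np.uint8); c,s=np.cos(a),np.sin(a)
    for P in parts:
        W=np.c_[x+c*P[:,0]-s*P[:,1],y+s*P[:,0]+c*P[:,1],P[:,2]+dz]
        uv=np.array([proj(p,w) for w in W])
        h=cv2.convexHull(((uv+.5)*S-.5).astype(np.float32))
        cv2.fillConvexPoly(im,np.round(h*16).astype(np.int32),1,shift=4)
    return cv2.resize(im.astype(np.float32),(640,400),interpolation=cv2.INTER_AREA)
def pick(p,q,near,z=0):
    best=None
    for d in env.masks_of(p,q):
        c,r=d['centre'][0]*640,d['centre'][1]*400
        e=np.hypot(*(atz(p,c,r,z)-near))
        if e<60 and (best is None or e<best[0]): best=(e,d['pixels'].astype(np.float32),d['conf'])
    return best
def fit(q,views,x0,angs,dz=0):
    ms=[]
    for p in views:
        m=pick(p,q,np.array(x0),20+dz)
        if m is None: print(q,'no mask',p['shot']); continue
        ms.append((p,m[1]))
    iou=lambda p,m,v:(lambda r:np.minimum(r,m).sum()/np.maximum(r,m).sum())(render(p,MOD[q],v[0]*10,v[1]*10,v[2]/5,dz))
    best=None
    for a in angs:
        v0=np.array([x0[0]/10,x0[1]/10,a*5])
        o=minimize(lambda v:-sum(iou(p,m,v) for p,m in ms),v0,method='Nelder-Mead',options=dict(initial_simplex=v0+np.array([[0,0,0],[1,0,0],[0,1,0],[0,0,.8]]),xatol=.01,fatol=1e-4,maxiter=150))
        if best is None or o.fun<best.fun: best=o
    v=best.x; print(q,'xy',(v[:2]*10).round(1),'yaw deg',round(np.degrees(v[2]/5),1),'iou',[round(float(iou(p,m,v)),3) for p,m in ms])
    return v[0]*10,v[1]*10,v[2]/5
E
python3 - <<'E'
from h import *
t=env.camera('top');s=env.camera('side')
r=np.radians
for q,x,a in [('case',(509,-345),[130]),('bar_c',(630,-220),[0,30,-30]),('block_c',(428,173),[0,30]),('divider_grip',(625,3),[0,30]),('knob_large_c',(452,-155),[0]),('knob_small_c',(441,-3),[0]),('knob_stud_c',(636,214),[0])]:
    fit(q,[t,s],x,[r(k) for k in a])
    if q=='case':
        fit(q,[t],x,[r(130)])
    if q=='block_c': fit(q,[t],x,[r(30)]);fit(q,[s],x,[r(30)])
E
```

```text
case xy [ 501.6 -337. ] yaw deg 130.3 iou [0.963, 0.927]
case xy [ 500.7 -337. ] yaw deg 131.1 iou [0.967]
bar_c xy [ 637.  -221.4] yaw deg 14.6 iou [0.709, 0.911]
block_c no mask 4
block_c xy [422.3 178.1] yaw deg 20.9 iou [0.907]
block_c xy [422.3 178.1] yaw deg 20.9 iou [0.907]
block_c no mask 4
block_c xy [428. 173.] yaw deg 30.0 iou []
divider_grip xy [633.8  -0.9] yaw deg 17.0 iou [0.959, 0.91]
knob_large_c xy [ 457.8 -157.1] yaw deg -0.2 iou [0.923, 0.862]
knob_small_c xy [439.7  -1.5] yaw deg 3.9 iou [0.747, 0.862]
knob_stud_c xy [631.6 218.2] yaw deg 9.8 iou [0.885, 0.884]
```

```bash
cat > go.py <<'E'
import sys
from h import *
s=env.state(); q=R.from_quat(s['tcp_rot']); M=q.as_matrix(); phi=np.degrees(np.arctan2(M[1,0],M[0,0]))
print('t',round(s['clock'],1),'tcp',s['tool_pos'].round(1),'phi',round(phi,2),'w',round(s['width'],1),'gf',round(s['grip_force'],1),'tilt',round(np.degrees(np.arccos(-M[2,2])),2))
for a in sys.argv[1:]:
    x,y,z,f=map(float,a.split(',')); d=M.T@(np.array([x,y,z])-s['tool_pos'])/1000
    print('->',a,'d',d.round(4),'az',round(-((f-phi+180)%360-180),2))
E
python3 go.py 637,-221.4,150,14.6 637,-221.4,28,14.6
```

```text
t 1.9 tcp [ 305.  -602.2  260.7] phi 26.86 w 88.0 gf 0.0 tilt 0.0
-> 637,-221.4,150,14.6 d [ 0.4683 -0.1897  0.1107] az 12.26
-> 637,-221.4,28,14.6 d [ 0.4683 -0.1897  0.2327] az 12.26
```

Call:
carry_out([
  [0.4683, -0.1897, 0.111, 0, 0, 12.26, -0.2],
  [0.4683, -0.1897, 0.111, 0, 0, 12.26, -0.2],
  [0.4683, -0.1897, 0.111, 0, 0, 12.26, -0.2],
  [0.4683, -0.1897, 0.111, 0, 0, 12.26, -0.2],
  [0.4683, -0.1897, 0.111, 0, 0, 12.26, -0.2],
  [0.4683, -0.1897, 0.111, 0, 0, 12.26, -0.2],
  [0.4683, -0.1897, 0.111, 0, 0, 12.26, -0.2],
  [0.4683, -0.1897, 0.111, 0, 0, 12.26, -0.2],
  [0.4683, -0.1897, 0.111, 0, 0, 12.26, -0.2],
  [0.4683, -0.1897, 0.111, 0, 0, 12.26, -0.2],
  [0.4683, -0.1897, 0.111, 0, 0, 12.26, -0.2],
  [0.4683, -0.1897, 0.111, 0, 0, 12.26, -0.2],
], grip_force=30)

```text
clock: 3.15
tool_pos: [637.9, -219.1, 148.7]
tcp_rot: [0.992, 0.129, -0.001, -0.0]
ft_force: [-0.7, -0.7, 0.0]
width: 52.9
grip_force: 0.0
```

```bash
python3 - <<'E'
from h import *
t=env.camera('top');s=env.camera('side')
fit('block_c',[t,s],(425,178),[np.radians(21)])
fit('bar_c',[s],(637,-221),[np.radians(15)])
fit('case',[t,s],(501,-337),[np.radians(130)])
a=np.vstack([cv2.resize(p['frame'][b:b+100,c:c+140],None,fx=4,fy=3,interpolation=2) for p,b,c in((t,90,320),(s,100,270))])
cv2.imwrite('pics/bar.png',a[:600,:,::-1])
E
python3 go.py 637,-221.4,28,14.6
```

```text
block_c xy [422.6 178.3] yaw deg 23.1 iou [0.905, 0.909]
bar_c xy [ 637.5 -219.4] yaw deg 16.9 iou [0.913]
case no mask 5
case xy [ 501.7 -335. ] yaw deg 131.4 iou [0.974]
t 3.5 tcp [ 636.4 -223.   150.4] phi 14.47 w 52.9 gf 0.0 tilt 0.05
-> 637,-221.4,28,14.6 d [ 0.0009 -0.0015  0.1224] az -0.13
```

View pics/bar.png

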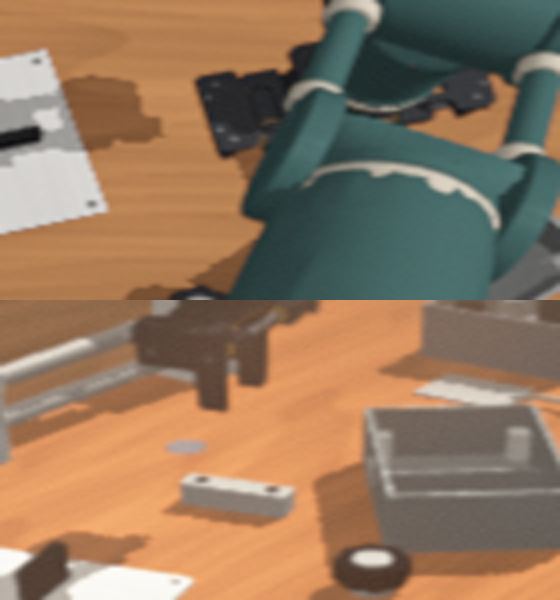

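The fingers are open above the bar in the side view, with the bar at about (330,163) full-frame. Descending to grip.

Call:
carry_out([
  [0.001, 0, 0.04, 0, 0, 0, -0.2],
  [0.001, 0, 0.08, 0, 0, 0, -0.2],
  [0.001, 0, 0.11, 0, 0, -1, -0.2],
  [0.001, 0, 0.122, 0, 0, -1, -0.2],
  [0.001, 0, 0.122, 0, 0, -1, -0.2],
  [0.001, 0, 0.122, 0, 0, -1, 1],
  [0.001, 0, 0.122, 0, 0, -1, 1],
  [0.001, 0, 0.122, 0, 0, -1, 1],
  [0.001, 0, 0.122, 0, 0, -1, 1],
  [0.001, 0, 0.122, 0, 0, -1, 1],
  [0.001, 0, 0.122, 0, 0, -1, 1],
], grip_force=40)

```text
clock: 4.6
tool_pos: [639.0, -220.9, 29.5]
tcp_rot: [0.991, 0.136, 0.001, 0.0]
ft_force: [-0.3, 3.1, 5.8]
width: 23.4
grip_force: 40.0
```

Call:
carry_out([
  [0, 0, -0.03, 0, 0, 0, 1],
  [0, 0, -0.07, 0, 0, 0, 1],
  [0, 0, -0.11, 0, 0, 0, 1],
  [0, 0, -0.14, 0, 0, 0, 1],
  [0, 0, -0.14, 0, 0, 0, 1],
])

```text
clock: 5.1
tool_pos: [641.2, -222.4, 173.5]
tcp_rot: [0.991, 0.136, 0.004, 0.003]
ft_force: [0.7, -0.6, -3.5]
width: 23.9
grip_force: 40.0
```

```bash
python3 - <<'E'
from h import *
t=env.camera('top');s=env.camera('side')
print(env.state()['ft_force'])
for p in (t,s):
  for d in env.tip_of(p,'bar_c')[:2]:
    c=d['centre'][0]*640,d['centre'][1]*400; print(p['shot'],d['conf'],c,atz(p,*c,150))
E
# case: x axis 131deg, centre 501.6,-336 -> narrow
python3 -c "
import numpy as np
a=np.radians(131);print(501.6-55*np.cos(a),-336-55*np.sin(a), 501.6+42*np.cos(a),-336+42*np.sin(a))"
python3 go.py 537.7,-377.5,165,41
```

```text
[-0.38393699 -0.13742262 -3.47004571]
8 0.53 (326.4, 123.6) [ 647.10050581 -225.93529265]
8 0.47 (288.896, 256.48) [309.61662874 289.46359499]
537.683246594478 -377.50902691225247 474.04552078239874 -304.30219763064355
t 5.3 tcp [ 636.  -220.4  164.3] phi 15.6 w 23.8 gf 40.0 tilt 0.31
-> 537.7,-377.5,165,41 d [-0.1369  0.1249 -0.0005] az -25.4
```

Call:
carry_out([
  [-0.137, 0.125, 0, 0, 0, -25.4, 1],
  [-0.137, 0.125, 0, 0, 0, -25.4, 1],
  [-0.137, 0.125, 0, 0, 0, -25.4, 1],
  [-0.137, 0.125, 0, 0, 0, -25.4, 1],
  [-0.137, 0.125, 0, 0, 0, -25.4, 1],
  [-0.137, 0.125, 0, 0, 0, -25.4, 1],
  [-0.137, 0.125, 0, 0, 0, -25.4, 1],
])

```text
clock: 6.0
tool_pos: [539.2, -377.0, 165.6]
tcp_rot: [0.937, 0.35, -0.001, -0.002]
ft_force: [-0.1, 0.1, -3.3]
width: 24.0
grip_force: 40.0
```

```bash
python3 - <<'E'
from h import *
s=env.camera('side');s0=s
import time
a=cv2.resize(s['frame'][80:230,300:480],None,fx=4,fy=4,interpolation=2)
cv2.imwrite('pics/barcase.png',a[:,:,::-1])
E
python3 go.py 537.7,-377.5,36,41
```

```text
t 6.0 tcp [ 539.7 -376.9  166.1] phi 41.06 w 23.3 gf 40.0 tilt 0.15
-> 537.7,-377.5,36,41 d [-0.0019 -0.0005  0.1301] az 0.06
```

View pics/barcase.png

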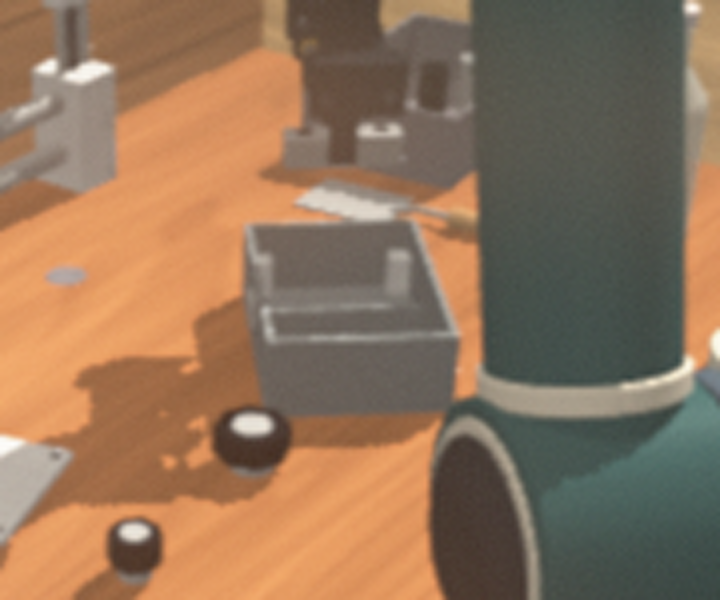

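The bar hangs level above the far (narrow) bay at crop (345,145), parallel to the case's short side. Lowering.

Call:
carry_out([
  [-0.001, 0, 0.04, 0, 0, 0, 1],
  [-0.001, 0, 0.08, 0, 0, 0, 1],
  [-0.001, 0, 0.11, 0, 0, 0, 1],
  [-0.001, 0, 0.12, 0, 0, 0, 1],
  [-0.001, 0, 0.125, 0, 0, 0, 1],
  [-0.001, 0, 0.129, 0, 0, 0, 1],
  [-0.001, 0, 0.129, 0, 0, 0, 1],
])

```text
clock: 6.75
tool_pos: [540.1, -379.5, 40.1]
tcp_rot: [0.937, 0.35, 0.001, 0.001]
ft_force: [0.7, -0.4, -2.7]
width: 24.0
grip_force: 40.0
```

```bash
python3 go.py; python3 -c "
from h import *;print(env.state()['ft_force'])"
```

```text
t 6.8 tcp [ 540.1 -379.5   40.1] phi 41.03 w 24.0 gf 40.0 tilt 0.14
[ 0.7419132  -0.42170452 -2.7334078 ]
```

Call:
carry_out([
  [0, 0, 0.002, 0, 0, 0, 1],
  [0, 0, 0.003, 0, 0, 0, 1],
  [0, 0, 0.003, 0, 0, 0, 0.22],
  [0, 0, 0.003, 0, 0, 0, 0.22],
  [0, 0, 0.003, 0, 0, 0, 0.22],
])

```text
clock: 7.25
tool_pos: [539.5, -379.5, 36.7]
tcp_rot: [0.937, 0.35, 0.0, 0.001]
ft_force: [-0.6, -0.3, -0.1]
width: 34.1
grip_force: 0.0
```

Call:
carry_out([
  [0, 0, -0.03, 0, 0, 0, 0.22],
  [0, 0, -0.06, 0, 0, 0, 0.22],
  [0, 0, -0.1, 0, 0, 0, 0.22],
  [0, 0, -0.13, 0, 0, 0, 0.22],
  [0, 0, -0.13, 0, 0, 0, 0.22],
])

```text
clock: 7.75
tool_pos: [542.1, -381.5, 172.7]
tcp_rot: [0.937, 0.35, 0.003, 0.005]
ft_force: [-0.0, -0.7, 0.1]
width: 34.7
grip_force: 0.0
```

```bash
python3 go.py 422.5,178.2,160,112 422.5,178.2,32,112
```

```text
t 7.8 tcp [ 542.1 -381.5  172.7] phi 41.0 w 34.7 gf 0.0 tilt 0.67
-> 422.5,178.2,160,112 d [ 0.2768 -0.501   0.0076] az -71.0
-> 422.5,178.2,32,112 d [ 0.2765 -0.5025  0.1356] az -71.0
```

Call:
carry_out([
  [0.277, -0.501, 0.006, 0, 0, -71, -0.6],
  [0.277, -0.501, 0.006, 0, 0, -71, -0.6],
  [0.277, -0.501, 0.006, 0, 0, -71, -0.6],
  [0.277, -0.501, 0.006, 0, 0, -71, -0.6],
  [0.277, -0.501, 0.006, 0, 0, -71, -0.6],
  [0.277, -0.501, 0.006, 0, 0, -71, -0.6],
  [0.277, -0.501, 0.006, 0, 0, -71, -0.6],
  [0.277, -0.501, 0.006, 0, 0, -71, -0.6],
  [0.277, -0.501, 0.006, 0, 0, -71, -0.6],
  [0.277, -0.501, 0.006, 0, 0, -71, -0.6],
  [0.277, -0.501, 0.006, 0, 0, -71, -0.6],
  [0.277, -0.501, 0.006, 0, 0, -71, -0.6],
])

```text
clock: 8.95
tool_pos: [417.6, 183.8, 159.0]
tcp_rot: [0.558, 0.83, 0.0, -0.001]
ft_force: [-0.1, -0.1, 0.6]
width: 70.5
grip_force: 0.0
```

Call:
carry_out([
  [0, 0, 0, 0, 0, 0, -0.6],
  [0, 0, 0, 0, 0, 0, -0.6],
  [0, 0, 0, 0, 0, 0, -0.6],
])

```text
clock: 9.25
tool_pos: [419.2, 179.8, 159.2]
tcp_rot: [0.56, 0.829, -0.0, -0.0]
ft_force: [0.4, -0.6, -0.4]
width: 70.4
grip_force: 0.0
```

```bash
python3 - <<'E'
from h import *
t=env.camera('top');s=env.camera('side')
fit('case',[t,s],(501,-337),[np.radians(130)])
a=cv2.resize(t['frame'][120:240,370:490],None,fx=5,fy=5,interpolation=2)
b=cv2.resize(s['frame'][190:310,230:350],None,fx=5,fy=5,interpolation=2)
cv2.imwrite('pics/bl.png',cv2.resize(np.hstack([a,b]),(800,400))[:,:,::-1])
E
python3 go.py 422.5,178.2,32,112
```

```text
case xy [ 500.9 -336.4] yaw deg 130.7 iou [0.9, 0.866]
t 9.4 tcp [419.6 179.8 159.6] phi 111.89 w 70.7 gf 0.0 tilt 0.01
-> 422.5,178.2,32,112 d [-0.0025  0.0021  0.1276] az -0.11
```

View pics/bl.png

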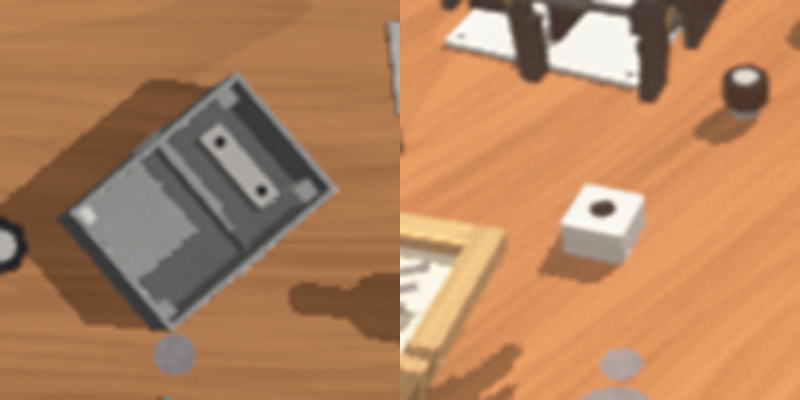

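The bar lies flat in the middle of the narrow bay at left-crop (238,165). The block is below the open fingers. Descending.

Call:
carry_out([
  [-0.002, 0.002, 0.04, 0, 0, 0, -0.6],
  [-0.002, 0.002, 0.08, 0, 0, 0, -0.6],
  [-0.002, 0.002, 0.11, 0, 0, 0, -0.6],
  [-0.002, 0.002, 0.128, 0, 0, 0, -0.6],
  [-0.002, 0.002, 0.129, 0, 0, 0, -0.6],
  [-0.002, 0.002, 0.129, 0, 0, 0, 1],
  [-0.002, 0.002, 0.129, 0, 0, 0, 1],
  [-0.002, 0.002, 0.129, 0, 0, 0, 1],
  [-0.002, 0.002, 0.129, 0, 0, 0, 1],
  [-0.002, 0.002, 0.129, 0, 0, 0, 1],
  [-0.002, 0.002, 0.129, 0, 0, 0, 1],
], grip_force=30)

```text
clock: 10.55
tool_pos: [423.0, 180.0, 32.1]
tcp_rot: [0.559, 0.829, 0.001, 0.001]
ft_force: [-0.9, -1.7, 6.9]
width: 45.8
grip_force: 30.0
```

Call:
carry_out([
  [0, 0, -0.03, 0, 0, 0, 1],
  [0, 0, -0.07, 0, 0, 0, 1],
  [0, 0, -0.11, 0, 0, 0, 1],
  [0, 0, -0.14, 0, 0, 0, 1],
  [0, 0, -0.14, 0, 0, 0, 1],
  [0, 0, -0.14, 0, 0, 0, 1],
])

```text
clock: 11.15
tool_pos: [422.0, 179.8, 171.0]
tcp_rot: [0.559, 0.829, 0.001, 0.0]
ft_force: [0.2, -0.7, -1.5]
width: 45.7
grip_force: 30.0
```

```bash
python3 go.py 474,-304.5,165,131 474,-304.5,38,131;python3 -c "
from h import *;print(env.state()['ft_force'])"
```

```text
t 11.2 tcp [422.  179.8 171. ] phi 112.01 w 45.7 gf 30.0 tilt 0.09
-> 474,-304.5,165,131 d [-0.4685 -0.1333  0.0058] az -18.99
-> 474,-304.5,38,131 d [-0.4685 -0.1335  0.1328] az -18.99
[ 0.16167947 -0.65076302 -1.5322901 ]
```

Call:
carry_out([
  [-0.4685, -0.1333, 0.005, 0, 0, -19, 1],
  [-0.4685, -0.1333, 0.005, 0, 0, -19, 1],
  [-0.4685, -0.1333, 0.005, 0, 0, -19, 1],
  [-0.4685, -0.1333, 0.005, 0, 0, -19, 1],
  [-0.4685, -0.1333, 0.005, 0, 0, -19, 1],
  [-0.4685, -0.1333, 0.005, 0, 0, -19, 1],
  [-0.4685, -0.1333, 0.005, 0, 0, -19, 1],
  [-0.4685, -0.1333, 0.005, 0, 0, -19, 1],
  [-0.4685, -0.1333, 0.005, 0, 0, -19, 1],
  [-0.4685, -0.1333, 0.005, 0, 0, -19, 1],
  [-0.4685, -0.1333, 0.005, 0, 0, -19, 1],
  [-0.4685, -0.1333, 0.005, 0, 0, -19, 1],
])

```text
clock: 12.35
tool_pos: [472.2, -304.7, 162.7]
tcp_rot: [0.416, 0.909, 0.001, -0.003]
ft_force: [0.4, 0.3, -1.8]
width: 45.7
grip_force: 30.0
```

Call:
carry_out([
  [0, 0, 0, 0, 0, 0, 1],
  [0, 0, 0, 0, 0, 0, 1],
  [0, 0, 0, 0, 0, 0, 1],
])

```text
clock: 12.65
tool_pos: [473.7, -303.0, 165.4]
tcp_rot: [0.414, 0.91, 0.0, -0.0]
ft_force: [0.5, -0.4, -2.1]
width: 45.3
grip_force: 30.0
```

```bash
python3 go.py 474,-304.5,38,131
```

```text
t 12.7 tcp [ 473.7 -303.   165.4] phi 131.11 w 45.3 gf 30.0 tilt 0.05
-> 474,-304.5,38,131 d [-0.0015 -0.0007  0.1274] az 0.11
```

Call:
carry_out([
  [0, 0, 0.04, 0, 0, 0, 1],
  [0, 0, 0.08, 0, 0, 0, 1],
  [0, 0, 0.11, 0, 0, 0, 1],
  [0, 0, 0.12, 0, 0, 0, 1],
  [0, 0, 0.124, 0, 0, 0, 1],
  [0, 0, 0.127, 0, 0, 0, 1],
  [0, 0, 0.127, 0, 0, 0, 1],
  [0, 0, 0.127, 0, 0, 0, -0.3],
  [0, 0, 0.127, 0, 0, 0, -0.3],
  [0, 0, 0.127, 0, 0, 0, -0.3],
])

```text
clock: 13.65
tool_pos: [474.5, -305.1, 39.8]
tcp_rot: [0.415, 0.91, -0.0, 0.001]
ft_force: [0.3, -0.3, 0.3]
width: 57.0
grip_force: 0.0
```

Call:
carry_out([
  [0, 0, -0.03, 0, 0, 0, -0.3],
  [0, 0, -0.06, 0, 0, 0, -0.3],
  [0, 0, -0.1, 0, 0, 0, -0.3],
  [0, 0, -0.15, 0, 0, 0, -0.3],
  [0, 0, -0.15, 0, 0, 0, -0.3],
])

```text
clock: 14.15
tool_pos: [478.1, -307.7, 197.6]
tcp_rot: [0.415, 0.91, -0.001, 0.007]
ft_force: [0.3, -0.3, 0.8]
width: 57.3
grip_force: 0.0
```

```bash
python3 go.py 633.8,-1,170,107
```

```text
t 14.2 tcp [ 478.1 -307.7  197.6] phi 130.99 w 57.3 gf 0.0 tilt 0.87
-> 633.8,-1,170,107 d [0.1297 0.3186 0.0268] az 23.99
```

Call:
carry_out([
  [0.13, 0.32, 0.022, 0, 0, 24, 0],
  [0.13, 0.32, 0.022, 0, 0, 24, 0],
  [0.13, 0.32, 0.022, 0, 0, 24, 0],
  [0.13, 0.32, 0.022, 0, 0, 24, 0],
  [0.13, 0.32, 0.022, 0, 0, 24, 0],
  [0.13, 0.32, 0.022, 0, 0, 24, 0],
  [0.13, 0.32, 0.022, 0, 0, 24, 0],
  [0.13, 0.32, 0.022, 0, 0, 24, 0],
  [0.13, 0.32, 0.022, 0, 0, 24, 0],
  [0.13, 0.32, 0.022, 0, 0, 24, 0],
])

```text
clock: 15.15
tool_pos: [629.3, 2.7, 166.3]
tcp_rot: [0.595, 0.804, -0.001, -0.0]
ft_force: [0.7, 0.2, -0.0]
width: 43.7
grip_force: 0.0
```

```bash
python3 - <<'E'
from h import *
t=env.camera('top');s=env.camera('side')
fit('divider_grip',[t],(633.8,-1),[np.radians(17)]);fit('divider_grip',[s],(633.8,-1),[np.radians(17)])
fit('block_c',[t,s],(474,-304),[np.radians(40)],6)
a=cv2.resize(t['frame'][120:240,370:490],None,fx=5,fy=5,interpolation=2)
b=cv2.resize(s['frame'][140:260,220:340],None,fx=5,fy=5,interpolation=2)
cv2.imwrite('pics/dv.png',cv2.resize(np.hstack([a,b]),(800,400))[:,:,::-1])
E
python3 go.py 633.8,-1,35,107
```

```text
divider_grip xy [642.6   1.3] yaw deg 39.9 iou [0.141]
divider_grip no mask 13
divider_grip xy [633.8  -1. ] yaw deg 17.0 iou []
block_c no mask 12
block_c xy [ 516.1 -375.3] yaw deg 32.7 iou [0.075]
t 15.4 tcp [629.7   2.2 166.9] phi 106.9 w 44.0 gf 0.0 tilt 0.01
-> 633.8,-1,35,107 d [-0.0042  0.0029  0.1319] az -0.1
```

View pics/dv.png

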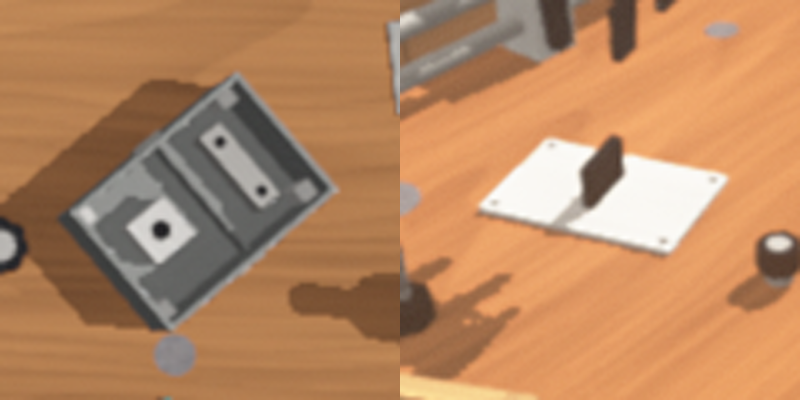

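The block sits flat in the wide bay at left-crop (160,230). The silver aluminium divider, right-crop (600,200), is under the fingers and is the only unpainted plate. Gripping its handle.

Call:
carry_out([
  [-0.004, 0.003, 0.04, 0, 0, 0, 0],
  [-0.004, 0.003, 0.08, 0, 0, 0, 0],
  [-0.004, 0.003, 0.11, 0, 0, 0, 0],
  [-0.004, 0.003, 0.127, 0, 0, 0, 0],
  [-0.004, 0.003, 0.131, 0, 0, 0, 0],
  [-0.004, 0.003, 0.131, 0, 0, 0, 0],
  [-0.004, 0.003, 0.131, 0, 0, 0, 1],
  [-0.004, 0.003, 0.131, 0, 0, 0, 1],
  [-0.004, 0.003, 0.131, 0, 0, 0, 1],
  [-0.004, 0.003, 0.131, 0, 0, 0, 1],
  [-0.004, 0.003, 0.131, 0, 0, 0, 1],
  [-0.004, 0.003, 0.131, 0, 0, 0, 1],
], grip_force=50)

```text
clock: 16.65
tool_pos: [634.0, 0.4, 36.6]
tcp_rot: [0.595, 0.804, -0.0, 0.0]
ft_force: [-3.2, -0.7, 5.2]
width: 11.4
grip_force: 50.0
```

Call:
carry_out([
  [0, 0, -0.03, 0, 0, 0, 1],
  [0, 0, -0.07, 0, 0, 0, 1],
  [0, 0, -0.11, 0, 0, 0, 1],
  [0, 0, -0.14, 0, 0, 0, 1],
  [0, 0, -0.14, 0, 0, 0, 1],
  [0, 0, -0.14, 0, 0, 0, 1],
])

```text
clock: 17.25
tool_pos: [633.8, 0.6, 175.0]
tcp_rot: [0.595, 0.804, 0.0, 0.0]
ft_force: [0.1, 0.9, -4.6]
width: 11.2
grip_force: 50.0
```

```bash
python3 go.py 501.2,-336.2,180,40.8;python3 -c "
from h import *;print(env.state()['ft_force'])"
```

```text
t 17.2 tcp [6.338e+02 6.000e-01 1.750e+02] phi 107.0 w 11.2 gf 50.0 tilt 0.01
-> 501.2,-336.2,180,40.8 d [-0.2833 -0.2253 -0.005 ] az 66.2
[ 0.08834062  0.89787175 -4.58631318]
```

Call:
carry_out([
  [-0.283, -0.225, -0.005, 0, 0, 66.2, 1],
  [-0.283, -0.225, -0.005, 0, 0, 66.2, 1],
  [-0.283, -0.225, -0.005, 0, 0, 66.2, 1],
  [-0.283, -0.225, -0.005, 0, 0, 66.2, 1],
  [-0.283, -0.225, -0.005, 0, 0, 66.2, 1],
  [-0.283, -0.225, -0.005, 0, 0, 66.2, 1],
  [-0.283, -0.225, -0.005, 0, 0, 66.2, 1],
  [-0.283, -0.225, -0.005, 0, 0, 66.2, 1],
  [-0.283, -0.225, -0.005, 0, 0, 66.2, 1],
  [-0.283, -0.225, -0.005, 0, 0, 66.2, 1],
  [-0.283, -0.225, -0.005, 0, 0, 66.2, 1],
  [-0.283, -0.225, -0.005, 0, 0, 66.2, 1],
])

```text
clock: 18.45
tool_pos: [501.9, -334.3, 179.9]
tcp_rot: [0.937, 0.35, -0.0, -0.001]
ft_force: [0.2, -1.1, -3.0]
width: 11.2
grip_force: 50.0
```

```bash
python3 go.py 501.2,-336.2,112,40.8
```

```text
t 18.4 tcp [ 501.9 -334.3  179.9] phi 40.98 w 11.2 gf 50.0 tilt 0.08
-> 501.2,-336.2,112,40.8 d [-0.0018  0.001   0.0679] az 0.18
```

Call:
carry_out([
  [-0.001, 0.001, 0.03, 0, 0, 0, 1],
  [-0.001, 0.001, 0.06, 0, 0, 0, 1],
  [-0.001, 0.001, 0.068, 0, 0, 0, 1],
  [-0.001, 0.001, 0.068, 0, 0, 0, 1],
  [-0.001, 0.001, 0.068, 0, 0, 0, 1],
])

```text
clock: 18.95
tool_pos: [502.4, -337.3, 113.8]
tcp_rot: [0.937, 0.349, 0.0, 0.001]
ft_force: [0.2, -0.6, -3.4]
width: 11.6
grip_force: 50.0
```

```bash
python3 - <<'E'
from h import *
T=[];
for i in range(3):
    t=env.camera('top');s=env.camera('side');st=env.state();T.append(st['tool_pos'])
m=np.mean(T,0);print(np.array(T).round(1).tolist(),m)
fit('divider_grip',[s],m[:2],[np.radians(130.8)],m[2]-35)
a=np.vstack([cv2.resize(p['frame'][b:b+100,c:c+130],None,fx=5,fy=3,interpolation=2) if 0 else cv2.resize(p['frame'][b:b+100,c:c+160],None,fx=5,fy=3) for p,b,c in((t,120,350),(s,110,310))])
out=[]
for p,b,c in((t,125,370),(s,110,330)):
    im=cv2.resize(p['frame'][b:b+120,c:c+120],None,fx=5,fy=5,interpolation=2)
    for W in (box(202,142,0,65),box(180,120,0,6)):
        z=0 if W[0,0]<-100 else m[2]-35
        x,y=(501.2,-336.2) if z==0 else m[:2]
        k=np.radians(130.8);
        for q in W[1::2] if z==0 else W[::2]:
            w=[x+np.cos(k)*q[0]-np.sin(k)*q[1],y+np.sin(k)*q[0]+np.cos(k)*q[1],q[2]+z]
            u=proj(p,w); cv2.circle(im,(int((u[0]+.5-c)*5),int((u[1]+.5-b)*5)),4,(255,0,0) if z==0 else (0,255,0),1)
    out.append(im)
cv2.imwrite('pics/fitc.png',cv2.resize(np.hstack(out),(800,400))[:,:,::-1])
E
python3 go.py 501.2,-336.2,74,40.8
```

```text
[[502.9, -337.9, 114.7], [502.6, -338.0, 114.5], [502.1, -337.8, 114.0]] [ 502.54344056 -337.92131784  114.40591118]
divider_grip xy [ 502.  -336.5] yaw deg 130.2 iou [0.838]
t 19.3 tcp [ 501.9 -337.7  113.6] phi 40.79 w 11.3 gf 50.0 tilt 0.09
-> 501.2,-336.2,74,40.8 d [ 0.0004 -0.0017  0.0396] az -0.01
```

View pics/fitc.png

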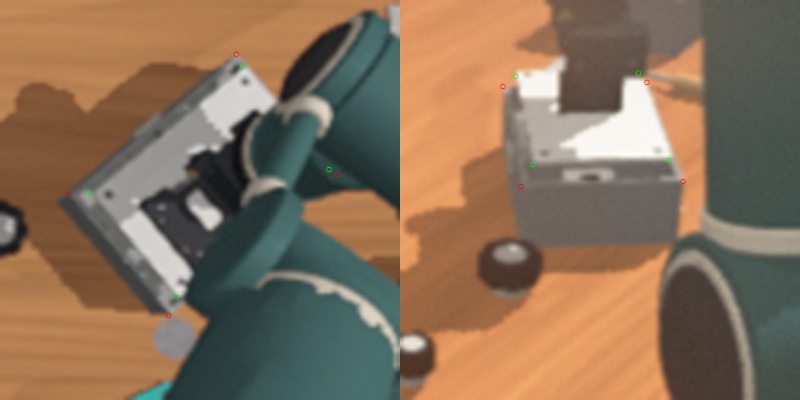

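The plate hangs level over the case. Its corners match the predictions: side view (533,164) and (669,160), inside the rim corners (521,186) and (683,181). Lowering slowly.

Call:
carry_out([
  [0, -0.001, 0.008, 0, 0, 0, 1],
  [0, -0.001, 0.014, 0, 0, 0, 1],
  [0, -0.001, 0.02, 0, 0, 0, 1],
  [0, -0.001, 0.025, 0, 0, 0, 1],
  [0, -0.001, 0.03, 0, 0, 0, 1],
  [0, -0.001, 0.034, 0, 0, 0, 1],
  [0, -0.001, 0.034, 0, 0, 0, 1],
])

```text
clock: 20.0
tool_pos: [500.4, -336.2, 77.8]
tcp_rot: [0.937, 0.349, -0.0, -0.001]
ft_force: [-0.0, -0.4, -2.5]
width: 11.6
grip_force: 50.0
```

Call:
carry_out([
  [0, 0, 0.002, 0, 0, 0, 1],
  [0, 0, 0.003, 0, 0, 0, 1],
  [0, 0, 0.004, 0, 0, 0, 1],
  [0, 0, 0.005, 0, 0, 0, 1],
])

```text
clock: 20.4
tool_pos: [501.1, -336.7, 74.6]
tcp_rot: [0.937, 0.349, 0.0, 0.0]
ft_force: [-1.7, 2.2, 6.8]
width: 11.7
grip_force: 50.0
```

Call:
carry_out([
  [0, 0, 0, 0, 0, 0, 0.3],
  [0, 0, 0, 0, 0, 0, 0.1],
  [0, 0, 0, 0, 0, 0, 0.1],
  [0, 0, 0, 0, 0, 0, 0.1],
])

```text
clock: 20.8
tool_pos: [501.1, -336.7, 73.9]
tcp_rot: [0.937, 0.349, 0.0, 0.0]
ft_force: [-0.2, 0.4, -0.4]
width: 39.5
grip_force: 0.0
```

Call:
carry_out([
  [0, 0, -0.03, 0, 0, 0, 0.1],
  [0, 0, -0.06, 0, 0, 0, 0.1],
  [0, 0, -0.1, 0, 0, 0, 0.1],
  [0, 0, -0.1, 0, 0, 0, 0.1],
])

```text
clock: 21.2
tool_pos: [504.3, -339.1, 180.6]
tcp_rot: [0.937, 0.349, 0.003, 0.005]
ft_force: [-0.3, -1.0, 0.5]
width: 39.5
grip_force: 0.0
```

```bash
python3 go.py 457.8,-157,165,130.8; python3 go.py 457.8,-157,165,-49.2|tail -1
```

```text
t 21.2 tcp [ 504.3 -339.1  180.6] phi 40.8 w 39.5 gf 0.0 tilt 0.67
-> 457.8,-157,165,130.8 d [ 0.0837 -0.1684  0.0139] az -90.0
-> 457.8,-157,165,-49.2 d [ 0.0837 -0.1684  0.0139] az 90.0
```

Call:
carry_out([
  [0, 0, 0, 0, 0, 0, 0.1],
  [0.084, -0.168, 0.01, 0, 0, -90, -0.95],
  [0.084, -0.168, 0.01, 0, 0, -90, -0.95],
  [0.084, -0.168, 0.01, 0, 0, -90, -0.95],
  [0.084, -0.168, 0.01, 0, 0, -90, -0.95],
  [0.084, -0.168, 0.01, 0, 0, -90, -0.95],
  [0.084, -0.168, 0.01, 0, 0, -90, -0.95],
  [0.084, -0.168, 0.01, 0, 0, -90, -0.95],
  [0.084, -0.168, 0.01, 0, 0, -90, -0.95],
  [0.084, -0.168, 0.01, 0, 0, -90, -0.95],
  [0.084, -0.168, 0.01, 0, 0, -90, -0.95],
  [0.084, -0.168, 0.01, 0, 0, -90, -0.95],
])

```text
clock: 22.4
tool_pos: [453.2, -153.9, 161.5]
tcp_rot: [0.414, 0.91, -0.0, -0.002]
ft_force: [-0.1, -0.2, 0.7]
width: 86.0
grip_force: 0.0
```

Call:
carry_out([
  [0, 0, 0, 0, 0, 0, -0.95],
  [0, 0, 0, 0, 0, 0, -0.95],
])

```text
clock: 22.6
tool_pos: [453.8, -154.1, 162.3]
tcp_rot: [0.417, 0.909, -0.0, -0.001]
ft_force: [0.4, 0.8, -1.1]
width: 86.3
grip_force: 0.0
```

```bash
python3 - <<'E'
from h import *
t=env.camera('top');s=env.camera('side')
fit('divider_grip',[t,s],(501,-336),[np.radians(130)],38)
fit('knob_large_c',[s],(457.8,-157),[0.]);fit('knob_small_c',[s],(439.7,-1.5),[0.])
a=cv2.resize(t['frame'][120:240,370:490],None,fx=5,fy=5,interpolation=2)
b=cv2.resize(s['frame'][100:220,310:430],None,fx=5,fy=5,interpolation=2)
cv2.imwrite('pics/kl.png',cv2.resize(np.hstack([a,b]),(800,400))[:,:,::-1])
E
python3 go.py 457.8,-157,34,130.8
```

```text
divider_grip xy [ 529.  -370.3] yaw deg 130.4 iou [0.343, 0.7]
knob_large_c xy [ 461.1 -157.2] yaw deg 2.4 iou [0.933]
knob_small_c xy [440.   -1.5] yaw deg 4.6 iou [0.894]
t 22.9 tcp [ 454.6 -154.5  163.6] phi 130.77 w 85.7 gf 0.0 tilt 0.01
-> 457.8,-157,34,130.8 d [-0.004   0.0008  0.1296] az -0.03
```

View pics/kl.png

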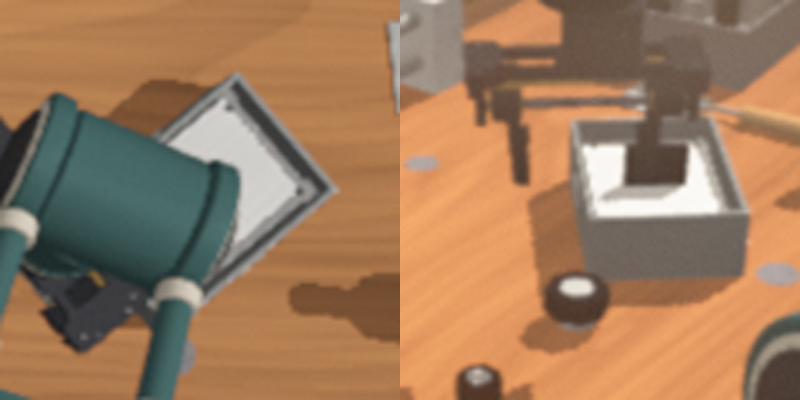

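The divider sits level inside the case, with its handle at right-crop (655,165). Now the large knob.

Call:
carry_out([
  [-0.0045, 0.0015, 0.04, 0, 0, 0, -0.95],
  [-0.0045, 0.0015, 0.08, 0, 0, 0, -0.95],
  [-0.0045, 0.0015, 0.11, 0, 0, 0, -0.95],
  [-0.0045, 0.0015, 0.127, 0, 0, 0, -0.95],
  [-0.0045, 0.0015, 0.132, 0, 0, 0, -0.95],
  [-0.0045, 0.0015, 0.132, 0, 0, 0, -0.95],
  [-0.0045, 0.0015, 0.132, 0, 0, 0, 1],
  [-0.0045, 0.0015, 0.132, 0, 0, 0, 1],
  [-0.0045, 0.0015, 0.132, 0, 0, 0, 1],
  [-0.0045, 0.0015, 0.132, 0, 0, 0, 1],
  [-0.0045, 0.0015, 0.132, 0, 0, 0, 1],
  [-0.0045, 0.0015, 0.132, 0, 0, 0, 1],
], grip_force=20)

```text
clock: 24.1
tool_pos: [459.3, -157.2, 32.5]
tcp_rot: [0.416, 0.909, -0.0, 0.001]
ft_force: [-1.0, 0.2, 5.5]
width: 55.3
grip_force: 20.0
```

Call:
carry_out([
  [0, 0, -0.03, 0, 0, 0, 1],
  [0, 0, -0.07, 0, 0, 0, 1],
  [0, 0, -0.11, 0, 0, 0, 1],
  [0, 0, -0.15, 0, 0, 0, 1],
  [0, 0, -0.15, 0, 0, 0, 1],
  [0, 0, -0.15, 0, 0, 0, 1],
])

```text
clock: 24.7
tool_pos: [459.2, -157.1, 182.4]
tcp_rot: [0.416, 0.909, 0.0, 0.001]
ft_force: [0.6, 0.2, -1.7]
width: 55.1
grip_force: 20.0
```

```bash
python3 -c "
import numpy as np
a=np.radians(130.8);[print(501.2+k*np.cos(a),-336.3+k*np.sin(a)) for k in (50,-50)]"
python3 go.py 468.5,-298.5,180,130.8
```

```text
468.52896980049474 -298.4502472174122
533.8710301995053 -374.1497527825878
t 24.7 tcp [ 459.2 -157.1  182.4] phi 130.8 w 55.1 gf 20.0 tilt 0.12
-> 468.5,-298.5,180,130.8 d [-0.1131 -0.0854  0.0026] az 0.0
```

Call:
carry_out([
  [-0.113, -0.0855, 0.003, 0, 0, 0, 1],
  [-0.113, -0.0855, 0.003, 0, 0, 0, 1],
  [-0.113, -0.0855, 0.003, 0, 0, 0, 1],
  [-0.113, -0.0855, 0.003, 0, 0, 0, 1],
  [-0.113, -0.0855, 0.003, 0, 0, 0, 1],
  [-0.113, -0.0855, 0.003, 0, 0, 0, 1],
])

```text
clock: 25.3
tool_pos: [466.6, -296.7, 176.6]
tcp_rot: [0.416, 0.909, 0.001, -0.002]
ft_force: [-0.1, -0.8, -0.6]
width: 55.2
grip_force: 20.0
```

```bash
python3 - <<'E'
from h import *
s=env.camera('side')
cv2.imwrite('pics/kl2.png',cv2.resize(s['frame'][90:220,310:440],None,fx=4,fy=4,interpolation=2)[:,:,::-1])
E
python3 go.py 468.5,-298.5,77,130.8
```

```text
t 25.4 tcp [ 467.  -296.6  177.1] phi 130.85 w 55.6 gf 20.0 tilt 0.19
-> 468.5,-298.5,77,130.8 d [-2.700e-03 -1.000e-04  1.001e-01] az 0.05
```

View pics/kl2.png

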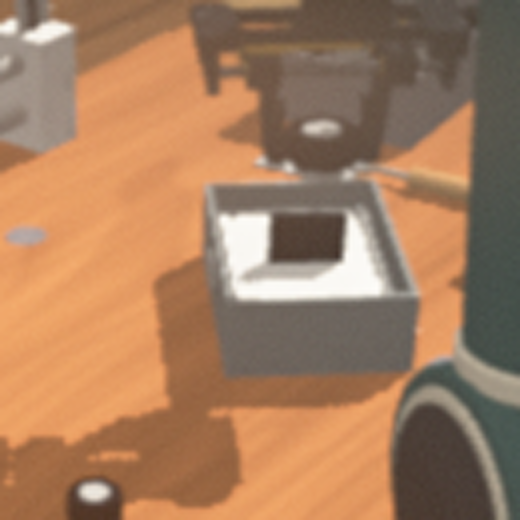

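The knob hangs upright between the pads at crop (320,140), and the divider lies level in the case. Lowering onto the wide side.

Call:
carry_out([
  [-0.001, 0, 0.03, 0, 0, 0, 1],
  [-0.001, 0, 0.06, 0, 0, 0, 1],
  [-0.001, 0, 0.085, 0, 0, 0, 1],
  [-0.001, 0, 0.093, 0, 0, 0, 1],
  [-0.001, 0, 0.097, 0, 0, 0, 1],
  [-0.001, 0, 0.098, 0, 0, 0, 1],
  [-0.001, 0, 0.099, 0, 0, 0, 1],
  [-0.001, 0, 0.1, 0, 0, 0, 1],
])

```text
clock: 26.15
tool_pos: [469.5, -299.6, 80.1]
tcp_rot: [0.416, 0.909, -0.0, 0.001]
ft_force: [0.5, -0.7, -1.3]
width: 55.4
grip_force: 20.0
```

Call:
carry_out([
  [0, 0, 0.001, 0, 0, 0, 1],
  [0, 0, 0.002, 0, 0, 0, 1],
  [0, 0, 0.0025, 0, 0, 0, 1],
  [0, 0, 0.0025, 0, 0, 0, 1],
])

```text
clock: 26.55
tool_pos: [468.6, -299.2, 76.6]
tcp_rot: [0.416, 0.909, -0.0, 0.0]
ft_force: [-1.5, 0.4, 2.1]
width: 55.5
grip_force: 20.0
```

Call:
carry_out([
  [0, 0, 0, 0, 0, 0, -0.5],
  [0, 0, 0, 0, 0, 0, -0.5],
  [0, 0, 0, 0, 0, 0, -0.5],
])

```text
clock: 26.85
tool_pos: [468.5, -299.1, 76.2]
tcp_rot: [0.416, 0.909, -0.0, 0.0]
ft_force: [0.4, 0.7, 0.6]
width: 65.7
grip_force: 0.0
```

Call:
carry_out([
  [0, 0, -0.02, 0, 0, 0, -0.5],
  [0, 0, -0.05, 0, 0, 0, -0.5],
  [0, 0, -0.09, 0, 0, 0, -0.5],
  [0, 0, -0.1, 0, 0, 0, -0.5],
  [0, 0, -0.1, 0, 0, 0, -0.5],
])

```text
clock: 27.35
tool_pos: [469.9, -300.0, 178.5]
tcp_rot: [0.416, 0.909, -0.0, 0.002]
ft_force: [-0.3, 0.2, 0.1]
width: 66.3
grip_force: 0.0
```

```bash
python3 go.py 440,-1.5,165,130.8
```

```text
t 27.4 tcp [ 469.9 -300.   178.5] phi 130.8 w 66.3 gf 0.0 tilt 0.29
-> 440,-1.5,165,130.8 d [0.2456 0.1724 0.0125] az -0.0
```

Call:
carry_out([
  [0.245, 0.1735, 0.012, 0, 0, 0, -0.5],
  [0.245, 0.1735, 0.012, 0, 0, 0, -0.5],
  [0.245, 0.1735, 0.012, 0, 0, 0, -0.5],
  [0.245, 0.1735, 0.012, 0, 0, 0, -0.5],
  [0.245, 0.1735, 0.012, 0, 0, 0, -0.5],
  [0.245, 0.1735, 0.012, 0, 0, 0, -0.5],
  [0.245, 0.1735, 0.012, 0, 0, 0, -0.5],
  [0.245, 0.1735, 0.012, 0, 0, 0, -0.5],
  [0.245, 0.1735, 0.012, 0, 0, 0, -0.5],
  [0.245, 0.1735, 0.012, 0, 0, 0, -0.5],
])

```text
clock: 28.35
tool_pos: [439.8, -1.7, 163.7]
tcp_rot: [0.417, 0.909, -0.0, -0.0]
ft_force: [0.6, -0.2, 0.2]
width: 66.1
grip_force: 0.0
```

```bash
python3 - <<'E'
from h import *
t=env.camera('top');s=env.camera('side')
fit('knob_large_c',[t,s],(468,-298),[0.],44)
fit('divider_grip',[t,s],(501,-336),[np.radians(130)],38)
a=cv2.resize(t['frame'][120:240,370:490],None,fx=5,fy=5,interpolation=2)
b=cv2.resize(s['frame'][120:240,300:420],None,fx=5,fy=5,interpolation=2)
cv2.imwrite('pics/ks.png',cv2.resize(np.hstack([a,b]),(800,400))[:,:,::-1])
E
python3 go.py 440,-1.5,31,130.8
```

```text
knob_large_c xy [ 466.9 -297.4] yaw deg 3.7 iou [0.944, 0.734]
divider_grip xy [ 500.7 -338.3] yaw deg 130.3 iou [0.825, 0.459]
t 28.6 tcp [439.9  -1.  164.2] phi 130.71 w 66.2 gf 0.0 tilt 0.01
-> 440,-1.5,31,130.8 d [-0.0004 -0.0003  0.1332] az -0.09
```

View pics/ks.png

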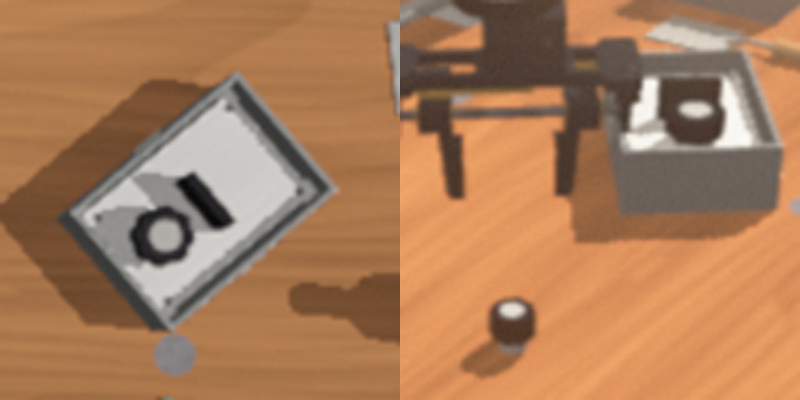

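The large knob stands upright on the wide side at left-crop (163,237), and the divider is centred. Now the small knob.

Call:
carry_out([
  [0, 0, 0.04, 0, 0, 0, -0.5],
  [0, 0, 0.08, 0, 0, 0, -0.5],
  [0, 0, 0.11, 0, 0, 0, -0.5],
  [0, 0, 0.127, 0, 0, 0, -0.5],
  [0, 0, 0.132, 0, 0, 0, -0.5],
  [0, 0, 0.132, 0, 0, 0, -0.5],
  [0, 0, 0.132, 0, 0, 0, 1],
  [0, 0, 0.132, 0, 0, 0, 1],
  [0, 0, 0.132, 0, 0, 0, 1],
  [0, 0, 0.132, 0, 0, 0, 1],
  [0, 0, 0.132, 0, 0, 0, 1],
  [0, 0, 0.132, 0, 0, 0, 1],
], grip_force=15)

```text
clock: 29.85
tool_pos: [440.4, -0.3, 33.0]
tcp_rot: [0.416, 0.909, 0.0, 0.001]
ft_force: [-0.6, -0.3, 6.9]
width: 36.4
grip_force: 15.0
```

Call:
carry_out([
  [0, 0, -0.03, 0, 0, 0, 1],
  [0, 0, -0.07, 0, 0, 0, 1],
  [0, 0, -0.11, 0, 0, 0, 1],
  [0, 0, -0.16, 0, 0, 0, 1],
  [0, 0, -0.16, 0, 0, 0, 1],
  [0, 0, -0.16, 0, 0, 0, 1],
])

```text
clock: 30.45
tool_pos: [440.8, -0.3, 193.6]
tcp_rot: [0.416, 0.909, 0.001, 0.002]
ft_force: [0.1, 0.5, -1.2]
width: 36.2
grip_force: 15.0
```

```bash
python3 go.py 534,-374,190,130.8
```

```text
t 30.4 tcp [ 4.408e+02 -3.000e-01  1.936e+02] phi 130.8 w 36.2 gf 15.0 tilt 0.21
-> 534,-374,190,130.8 d [-0.3438 -0.1736  0.004 ] az 0.0
```

Call:
carry_out([
  [-0.344, -0.1735, 0.002, 0, 0, 0, 1],
  [-0.344, -0.1735, 0.002, 0, 0, 0, 1],
  [-0.344, -0.1735, 0.002, 0, 0, 0, 1],
  [-0.344, -0.1735, 0.002, 0, 0, 0, 1],
  [-0.344, -0.1735, 0.002, 0, 0, 0, 1],
  [-0.344, -0.1735, 0.002, 0, 0, 0, 1],
  [-0.344, -0.1735, 0.002, 0, 0, 0, 1],
  [-0.344, -0.1735, 0.002, 0, 0, 0, 1],
  [-0.344, -0.1735, 0.002, 0, 0, 0, 1],
  [-0.344, -0.1735, 0.002, 0, 0, 0, 1],
  [-0.344, -0.1735, 0.002, 0, 0, 0, 1],
])

```text
clock: 31.55
tool_pos: [532.1, -372.2, 188.1]
tcp_rot: [0.416, 0.909, 0.001, -0.002]
ft_force: [-0.4, 1.2, -0.6]
width: 36.0
grip_force: 15.0
```

```bash
python3 - <<'E'
from h import *
s=env.camera('side')
cv2.imwrite('pics/ks2.png',cv2.resize(s['frame'][80:210,310:440],None,fx=4,fy=4,interpolation=2)[:,:,::-1])
E
python3 go.py 534,-374,77,130.8
```

```text
t 31.6 tcp [ 532.4 -372.1  188.8] phi 130.86 w 36.4 gf 15.0 tilt 0.17
-> 534,-374,77,130.8 d [-0.0028  0.      0.1118] az 0.06
```

View pics/ks2.png

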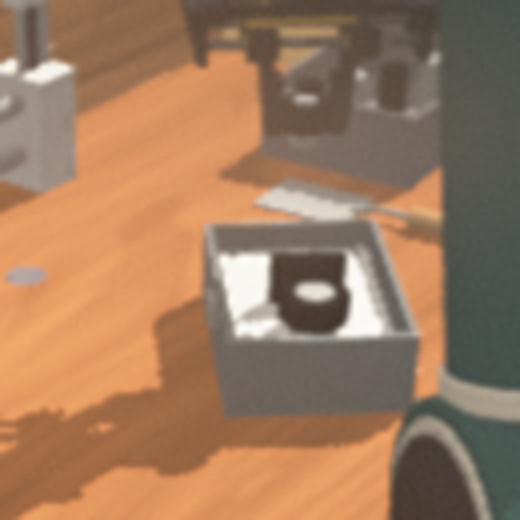

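The small knob hangs upright at crop (307,100). Lowering onto the narrow side.

Call:
carry_out([
  [-0.001, 0, 0.03, 0, 0, 0, 1],
  [-0.001, 0, 0.06, 0, 0, 0, 1],
  [-0.001, 0, 0.09, 0, 0, 0, 1],
  [-0.001, 0, 0.103, 0, 0, 0, 1],
  [-0.001, 0, 0.107, 0, 0, 0, 1],
  [-0.001, 0, 0.109, 0, 0, 0, 1],
  [-0.001, 0, 0.11, 0, 0, 0, 1],
  [-0.001, 0, 0.111, 0, 0, 0, 1],
  [-0.001, 0, 0.111, 0, 0, 0, 1],
])

```text
clock: 32.5
tool_pos: [534.5, -375.3, 80.4]
tcp_rot: [0.416, 0.909, -0.0, 0.001]
ft_force: [-0.2, 0.6, -0.1]
width: 36.3
grip_force: 15.0
```

Call:
carry_out([
  [0, 0, 0.001, 0, 0, 0, 1],
  [0, 0, 0.002, 0, 0, 0, 1],
  [0, 0, 0.002, 0, 0, 0, 1],
])

```text
clock: 32.8
tool_pos: [533.8, -374.8, 77.1]
tcp_rot: [0.416, 0.909, 0.0, -0.0]
ft_force: [-0.4, 0.5, -0.8]
width: 36.2
grip_force: 15.0
```

Call:
carry_out([
  [0, 0, 0.001, 0, 0, 0, 1],
  [0, 0, 0.001, 0, 0, 0, 1],
])

```text
clock: 33.0
tool_pos: [533.8, -374.8, 77.0]
tcp_rot: [0.416, 0.909, -0.0, -0.0]
ft_force: [-1.8, 1.5, 5.2]
width: 36.4
grip_force: 15.0
```

Call:
carry_out([
  [0, 0, -0.001, 0, 0, 0, -0.2],
  [0, 0, -0.001, 0, 0, 0, -0.2],
  [0, 0, -0.001, 0, 0, 0, -0.2],
])

```text
clock: 33.3
tool_pos: [533.9, -374.8, 77.0]
tcp_rot: [0.416, 0.909, 0.0, 0.0]
ft_force: [-0.0, -0.3, -0.7]
width: 53.0
grip_force: 0.0
```

Call:
carry_out([
  [0, 0, -0.02, 0, 0, 0, -0.2],
  [0, 0, -0.05, 0, 0, 0, -0.2],
  [0, 0, -0.09, 0, 0, 0, -0.2],
  [0, 0, -0.12, 0, 0, 0, -0.2],
  [0.2, 0.1, -0.13, 0, 0, 0, -0.2],
  [0.2, 0.1, -0.13, 0, 0, 0, -0.2],
  [0.2, 0.1, -0.13, 0, 0, 0, -0.2],
  [0.2, 0.1, -0.13, 0, 0, 0, -0.2],
  [0.2, 0.1, -0.13, 0, 0, 0, -0.2],
  [0.2, 0.1, -0.13, 0, 0, 0, -0.2],
])

```text
clock: 34.3
tool_pos: [477.9, -155.3, 207.1]
tcp_rot: [0.415, 0.91, 0.0, -0.0]
ft_force: [0.2, -0.4, 0.5]
width: 52.5
grip_force: 0.0
```

```bash
python3 - <<'E'
from h import *
t=env.camera('top');s=env.camera('side')
for q,x in (('knob_large_c',(468,-298)),('knob_small_c',(534,-374))): fit(q,[t],x,[0.],44)
a=cv2.resize(t['frame'][120:240,370:490],None,fx=5,fy=5,interpolation=2)
b=cv2.resize(s['frame'][110:230,310:430],None,fx=5,fy=5,interpolation=2)
cv2.imwrite('pics/end.png',cv2.resize(np.hstack([a,b]),(800,400))[:,:,::-1])
E
python3 go.py
```

```text
knob_large_c no mask 26
knob_large_c xy [ 468. -298.] yaw deg 0.0 iou []
knob_small_c no mask 26
knob_small_c xy [ 534. -374.] yaw deg 0.0 iou []
t 34.5 tcp [ 479.4 -159.1  207.3] phi 130.77 w 52.7 gf 0.0 tilt 0.05
```

View pics/end.png

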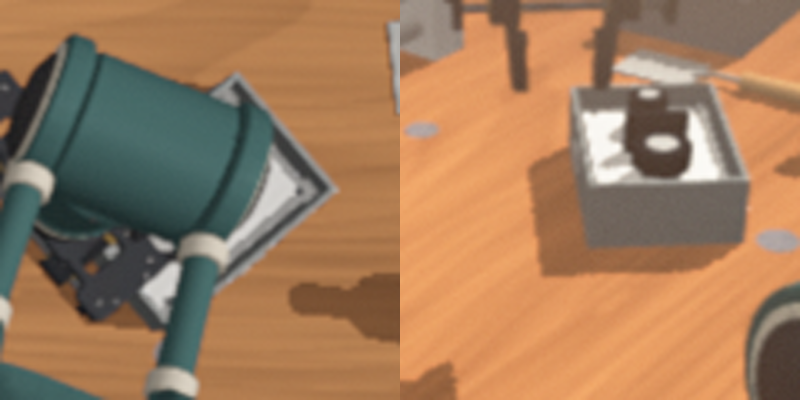

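The side view shows the small knob upright behind the handle at (650,95) and the large knob upright in front at (662,150), with the divider level. The arm is clear, so I'm handing in.

```bash
python3 -c "
from station import env
print(env.sign_off())"
```

```text
the job is handed in; nothing more can be done
None
```

I packed the case in the order given and handed the job in at about 35 s, with everything released and the stud knob not touched; the sign-off returned no verdict. The last side view showed both knobs upright and the divider level, but the arm hid the top view, so I had no final position check on the small knob.

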